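# Clamp the hub and press its grease cap home

## Robot

A 6-joint arm with a two-finger parallel gripper is mounted at the origin on the work surface. World frame = base frame: x ahead of the robot, y to its left, z up, the work surface at z = 0. Lengths are in m, angles in rad, forces in N, time in s.
With the tool pointing down it reaches from about 0.275 to 0.85 m from the base axis. Payload 19 kg.
Tool frame: the origin (TCP) lies between the finger pads; the fingertips stand 11 mm ahead of it and the grasp point (between the pads) lies 8 mm behind it; z points along the fingers, y is the line along which they close (so a half turn about z gives the same grasp; the last joint's range is limited). The gripper opens to 85 mm and grips with 20 to 120 N. Pads are 22 mm wide; open, the fingers measure 114 mm over their backs; the gripper's body (76 mm by 85 mm) begins 54 mm behind the grasp point. The pads swing forward as they close: fully open they stand 13 mm farther back than shut.
Start: joints at [-1.297, 0.15, 1.437, -0, 1.554, -0.134], TCP at [0.228, -0.528, 0.242] pointing down, gripper open.
Joint ranges: [-2.8, 2.8], [-0.68, 2.1], [0.12, 2.68], [-1.39, 4.53], [0.16, 2.79], [-2.81, 2.81]. Speed limits (rad/s): [1.89, 1.89, 2.22, 3.01, 3.01, 3.01].

## Interface

Orientations are given as a unit quaternion [w, x, y, z].
In Python, from plant import state, snapshot, camera_info, hand_in, masks_of gives the robot as it stands. The module is installed in compiled form; this text tells all that it offers.
- The arm moves only by the tool arm_command, never from a script. Its argument "increments" is a list of rows, each a list of 5 numbers: the closure, from 0 (fully open) to 1 (shut), then the shift along the world's x, y, z as a fraction of full scale, then the turn about the world's z as a fraction of full scale. A call has 1 to 20 rows; each row is the pose to reach, as a shift and turn from the pose commanded when the call began; what a row does not reach only later rows make up. Full scale, the value 1, is 120 mm for a shift and 60 degrees for a turn. A row lasts 1/10 s, in which the tool goes at most 50 mm and 8.59 degrees, less where a joint would pass 70% of its speed; a pose out of reach is approached as far as the arm can. A call with a number of a shift or a turn outside -1 to 1 is refused whole. A call with a gripper value outside its range is refused whole. The fingers move at their own pace and stop on an object; "force" is the grip in N (left out, the last holds). Time passes only in rows, so rows that repeat a pose let the fingers close. It gives the time, the measured TCP pose, the force, the opening and the grip force at its end, in the units of the state.
- state(): the state, without advancing time (a new reading comes with each control period).
- snapshot(name): name is "side" or "top"; returns the picture (384x512x3 uint8, red, green, blue); there is no depth.
- camera_info(name): a dict with "mtx" (3x3 intrinsics, pixels), "world_to_cam" (4x4, takes a point from world to camera coordinates). Camera axes: x right, y down, z forward; pixel columns grow to the right and rows downward; lengths in m; the calibration is good to about 2 mm. A picture is of the moment at which its call begins. camera_info takes no time and is no camera call.
- hand_in(): hands the job in; it is judged then, once.
Trained networks look in the newest picture that a camera, given by its name, has taken for a name from the list of things; names that differ only in an ending like _2 or _b are one class to them, and where a whole thing is asked for, a point or a joint stands for the part that bears it (a point fixed in the world has none). Each returns a list of dicts, best first, with "score" (0 to 1); they miss things now and then, are a little off and sometimes report something else, mostly with a low value. They report only what shows in the picture. A call takes as long as a camera call.
- masks_of(camera, query): "region" (384x512 bool, what is visible of it) and "bbox" ([left, top, right, bottom] in pixels, round what is visible of it).
The state is a dict: "t": time; "qpos": joint angles; "joint_velocities": joint speeds; "joint_efforts": joint torques, N m; "tool_pos": TCP position; "ee_rot": TCP orientation; "wrist_force": force on the tool from outside, world axes, zero at the start; "ft_torque": the same for the moment, N m; "width": opening from 0.0 (shut) to 1.0 (fully open); "finger_force": force on a finger pad.
Only numpy, scipy, OpenCV 4.12 (cv2) and the standard library are available. Lean on these libraries where they do the work, as an engineer would, in place of code of your own. Each camera call takes 0.05 s, during which the arm holds its last target. There are 200 camera calls.

## Task

Push the black pad of the forked hold-down clamp down until it snaps over and stays down by itself on the hub's flange. Then take the larger grease cap, set it squarely over the hub's nose and press it down past the click, and go on pressing until its rim has squeezed the rubber ring right down and sits fully home on the metal collar. Finish while still holding the cap pressed fully home (do not let go), with the clamp still down and the other things on the bench left where they were.

Things in the scene. Friction and masses are not known exactly. Their poses are not given: they have to be found in the camera images.
- hub: Fixed: grey plate (200 x 130 x 12 mm) on the bench with a dark round hub. Origin on the bench surface under the middle of the hub's nose; z up; the clamp's handle points along -x of this frame, roughly to the robot (yaw within 0.5 rad). Flange 100 mm across, top at 36 mm height; on it a steel collar 57 mm across, top at 40 mm; out of it stands the nose.
- nose_top (a point): Middle of the top of the nose, 75 mm above the bench. The nose is an upright steel stud 39 mm across, tapered over its last 5 mm to 29 mm. Four sprung catch balls stand 3.5 mm out of its side, their centres at 51 mm height: the cap's inner lip must be forced over them.
- seal (a joint): Travel (m) of the black rubber ring (64 mm across) round the foot of the nose: 0 = free, top at 45 mm height; 0.005 = squeezed right down, its top level with the collar at 40 mm. It springs back with about 2.5 N per mm, 13 N right down.
- clamp (a joint): Angle (rad) of the forked steel hold-down clamp: 0 = up, 0.4 = down, arms flat over the flange. Its over-centre spring pushes it up until about 0.30 and pulls it down beyond; pushing at the pad takes about 10 N at first, easing to nothing at 0.30. Down, its two arms' tops are at 46 mm height, 37 to 46 mm to either side of the nose's axis.
- clamp_pad (a point): Middle of the top face of the black pad (34 mm along the handle, 30 mm across, 12 mm thick) at the end of the clamp's handle. It moves on an arc of 189 mm radius about the hinge: up it is about 121 mm above the bench, down 48 mm.
- clamp_hinge (a point): On the clamp's hinge axis (which lies along y of the hub frame), 68 mm along +x of the hub frame from the nose's axis, 42 mm above the bench.
- cap: The larger of two loose grease caps: round bright metal cup, mouth down on the bench, 52 mm outside diameter, 41 mm high, about 80 g. Origin in the middle of its rim (underside), z up through its closed top. Inside: a lip 3 mm high of 42 mm bore at the rim, 47 mm bore above it, 37 mm deep.
- cap_top (a point): Middle of the cap's closed top, 41 mm above its rim. Lowered over the nose, the rim meets the catch balls at 55 mm height; pressing takes up to about 6 to 10 N at 51 mm, then the force drops sharply (the click) and the balls pull it to 44 mm; below 45 mm the rubber ring resists, up to 13 N; fully home the rim is at 40 mm. Let go, it stays on but the ring lifts it about 4 mm.
- small_cap: Bystander: a smaller metal cap, 38 mm across, 25 mm high, for another hub. Origin in the middle of its underside. It may stand where the larger one stands in another run.
- bearing: Bystander: bearing ring, 62 mm across, 18 mm high, origin in the middle of its underside.
- jar: Bystander: jar, 70 mm across, 90 mm high, origin in the middle of its underside.
- carton: Bystander: small cardboard box, 100 x 130 x 70 mm, origin in the middle of its underside.
- spanner: Bystander: spanner lying flat, 190 mm long along its x.
- brush: Bystander: brush lying flat, about 200 mm long along its x.
- pulley: Bystander: dark stepped pulley, 84 mm across, 45 mm high, origin in the middle of its underside.

How it is judged:
On the way, in this order (a step that is already met when the one before it is completed fails the run):
1. the clamp is down and held by its spring, with nothing pushing it (value of joint clamp above 0.37 rad and contact force between each of the arm, the fingers and clamp below 0.5 N), for 0.2 s.
2. the larger cap has clicked onto the nose, squarely (z of cap in the frame of hub below 0.0455 m and horizontal distance between cap and hub below 0.004 m and angle between cap's own z axis and vertical below 0.1 rad), for 0.1 s.
At the end, for the whole second after the job is handed in: Fingers still press the larger cap (over 3 N): rim at most 1.8 mm above the collar, rubber ring squeezed over 3.2 of its 5 mm, cap within 4 mm of the nose axis and 0.1 rad of upright, clamp still down (over 0.37 rad), all through the last second (z of cap in the frame of hub below 0.0418 m and value of joint seal above 0.0032 m and value of joint clamp above 0.37 rad and contact force between the fingers and cap above 3 N and horizontal distance between cap and hub below 0.004 m and angle between cap's own z axis and vertical below 0.1 rad); the arm keeps its last pose, push and grip.
It fails at once if one of the other things on the bench is moved by more than 4 cm (distance of any of small_cap, bearing, jar, carton, spanner, brush, pulley from where it was at the start of the episode above 0.04 m).
It also fails if it takes over 56 s, if anything falls off the work surface, if the arm or the gripper's body presses on something with over 40 N, if the wrist force passes 120 N, or if a joint passes its speed limit or range.

## Working session

There is one attempt and no reset: what is moved stays moved. The work goes in short steps, Python scripts to look and compute and a tool call to move; the robot and the scene stay as the last step left them, time stands still between calls to the robot, and variables do not carry over. Pictures are saved under pics/ and viewed, at most 10 in all, crops included, and the job is handed in when it is done.

Besides the shell and the picture viewer there is one more tool, called after "Emit:" by a JSON object that holds its "api" and its "payload", one argument or row to a line. arm_command: Moves the arm, as the interface text tells. Its arguments: {"type":"object","properties":{"increments":{"type":"array","items":{"type":"array","items":{"type":"number","minimum":-1,"maximum":1}}},"force":{"type":"number"}},"required":["increments"]}

```bash
mkdir -p pics; cat > h.py <<'E'
import numpy as np, cv2
from plant import *
def ray(cam,uv):
    i=camera_info(cam);K=np.array(i['mtx']);T=np.array(i['world_to_cam'])
    R,t=T[:3,:3],T[:3,3]
    d=R.T@np.linalg.inv(K)@np.array([uv[0],uv[1],1.]);return -R.T@t,d
def atz(cam,uv,z):
    o,d=ray(cam,uv);return (o+d*(z-o[2])/d[2])
def proj(cam,p):
    i=camera_info(cam);T=np.array(i['world_to_cam']);c=T[:3,:3]@np.array(p)+T[:3,3];q=np.array(i['mtx'])@c;return q[:2]/q[2]
def cen(m):
    v,u=np.nonzero(m);return np.array([u.mean(),v.mean()])
def tri(a,b):
    o1,d1=ray('top',a);o2,d2=ray('side',b)
    A=np.array([d1,-d2]).T;s=np.linalg.lstsq(A,o2-o1,rcond=None)[0]
    p,q=o1+d1*s[0],o2+d2*s[1];return (p+q)/2,np.linalg.norm(p-q)
E
python3 - <<'E'
from h import *
np.set_printoptions(precision=3,suppress=True)
for c in('top','side'):
    im=snapshot(c);cv2.imwrite(f'pics/{c}0.png',im[:,:,::-1])
    print(c,ray(c,(256,192)))
    for q in('cap','small_cap','clamp_pad','hub','nose_top','seal','jar','carton','pulley','bearing'):
        for r in masks_of(c,q)[:2]: print(q,round(r['score'],2),np.round(r['bbox']),cen(r['region']),r['region'].sum())
print(state())
E
```

```text
top (array([ 0.462, -0.025,  1.316]), array([ 0.055,  0.004, -0.998]))
cap 0.69 [312. 152. 328. 172.] [320.283 161.755] 212
cap 0.18 [274. 215. 294. 268.] [283.544 243.701] 338
clamp_pad 0.91 [187. 144. 227. 209.] [209.55  175.379] 633
hub 0.9 [185. 129. 239. 208.] [208.733 166.701] 2575
nose_top 0.58 [181. 129. 236. 208.] [208.618 166.823] 2582
seal 0.62 [200. 162. 219. 183.] [209.867 171.776] 165
seal 0.62 [179. 130. 236. 206.] [208.906 166.885] 2647
jar 0.55 [256.  94. 286. 123.] [270.626 109.223] 484
carton 0.64 [136. 255. 186. 289.] [160.456 272.305] 1674
pulley 0.75 [117. 128. 143. 160.] [129.07  143.905] 570
pulley 0.34 [179. 130. 238. 208.] [208.858 167.084] 2634
bearing 0.69 [366. 183. 391. 201.] [379.241 192.117] 282
side (array([ 0.488, -0.851,  0.698]), array([ 0.04 ,  0.804, -0.593]))
cap 0.97 [289. 246. 312. 276.] [300.426 259.983] 474
small_cap 0.62 [218. 275. 234. 296.] [226.086 283.549] 233
hub 0.78 [238. 161. 319. 200.] [280.516 179.168] 1868
nose_top 0.86 [237. 157. 318. 203.] [279.392 179.194] 2022
seal 0.63 [268. 176. 281. 180.] [275.547 179.047] 64
jar 0.94 [336. 190. 365. 231.] [350.934 210.228] 876
carton 0.74 [174. 137. 202. 174.] [188.194 156.082] 784
pulley 0.75 [282. 136. 303. 153.] [293.736 143.494] 261
pulley 0.18 [170. 230. 240. 247.] [206.901 237.279] 494
bearing 0.58 [254. 323. 288. 350.] [269.089 334.407] 708
bearing 0.54 [240. 155. 305. 182.] [272.445 167.565] 517
{'t': 1.1, 'qpos': array([-1.297,  0.151,  1.437, -0.   ,  1.554, -0.134]), 'joint_velocities': array([ 0.   ,  0.001,  0.   ,  0.   , -0.001,  0.002]), 'joint_efforts': array([ -0.001, -71.281, -57.107,  -0.   ,   0.001,   0.   ]), 'tool_pos': array([ 0.228, -0.528,  0.242]), 'ee_rot': array([-0.   ,  0.979,  0.202, -0.   ]), 'wrist_force': array([ 0.038, -0.485,  0.445]), 'ft_torque': array([ 0.008, -0.004, -0.01 ]), 'finger_force': 0.0, 'width': 0.9983492542054878}
```

```bash
python3 - <<'E'
import cv2,numpy as np
a=cv2.imread('pics/top0.png')[80:320,110:410];b=cv2.imread('pics/side0.png')[120:360,160:380]
cv2.imwrite('pics/t1.png',cv2.resize(a,(750,600),interpolation=3));cv2.imwrite('pics/s1.png',cv2.resize(b,(550,600),interpolation=3))
E
```

```text
(no output)
```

View pics/t1.png

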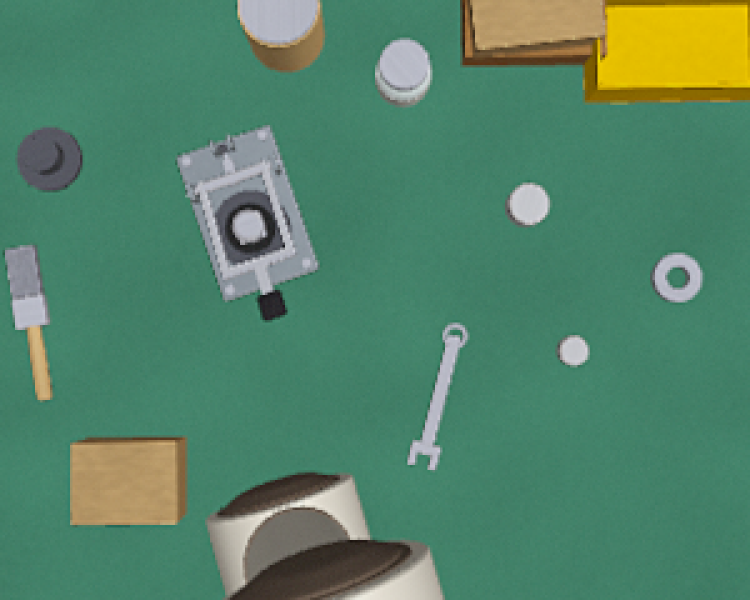

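View pics/s1.png

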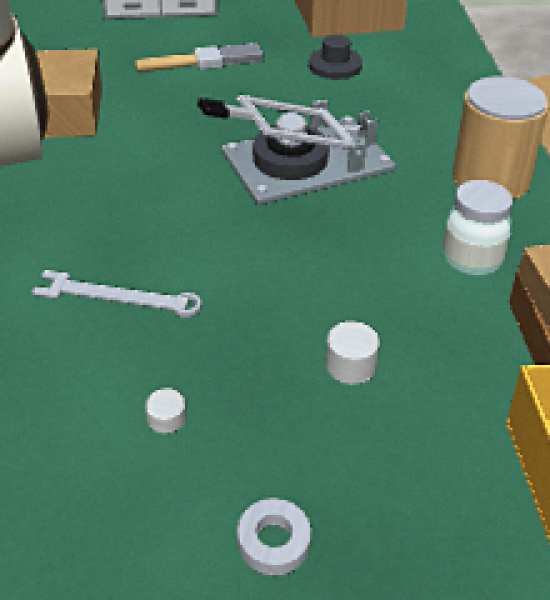

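The top view shows the large cap at full-image (321.6,161.6), the nose top at (209.6,170) and the pad at (218.8,202). The side view shows them at (301,255), (276,168) and (245,163). The small cap, bearing and spanner lie near the cap but clear of it.

```bash
python3 - <<'E'
from h import *
np.set_printoptions(precision=4,suppress=True)
t=cv2.imread('pics/top0.png');s=cv2.imread('pics/side0.png')
def blob(im,uv,r,f):
    g=im.astype(int);m=f(g).astype(np.uint8);z=np.zeros_like(m);cv2.circle(z,tuple(int(x) for x in uv),r,1,-1);m&=z
    n,l,st,c=cv2.connectedComponentsWithStats(m);k=1+np.argmax(st[1:,4]);return c[k],st[k]
br=lambda g:g.min(2)>165
print('cap top',c:=blob(t,(321,161),14,lambda g:g[:,:,2]>130)); print(atz('top',c[0],.041))
print('nose',n:=blob(t,(209,170),9,br)); print(atz('top',n[0],.075))
dk=lambda g:g.max(2)<60
print('pad',p:=blob(t,(218,202),9,dk)); print(atz('top',p[0],.121))
ps=blob(s,(245,163),9,dk);print('pad side',ps,tri(p[0],ps[0]))
print('nose tri',tri(n[0],(276.4,168.4)),'cap tri',tri(c[0],(301.2,255.2)))
print('seal',atz('top',blob(t,(209.6,172),12,lambda g:g.max(2)<70)[0],.045))
for nm,uv,h in(('jar',(271.6,106),.09),('small',(339,220),.025),('spanner',(292,213),.005),('bearing',(381,191),.018)):print(nm,atz('top',uv,h))
E
```

```text
cap top (array([321.2642, 161.0708]), array([314, 153,  16,  17, 212], dtype=int32))
[ 0.6291 -0.2272  0.041 ]
nose (array([209.1961, 169.7451]), array([204, 165,  12,  11, 102], dtype=int32))
[0.6015 0.124  0.075 ]
pad (array([218.3333, 201.6771]), array([213, 196,  12,  12,  96], dtype=int32))
[0.5011 0.0918 0.121 ]
pad side (array([244.8, 162.7]), array([239, 159,  13,   8,  70], dtype=int32)) (array([0.5016, 0.0923, 0.1158]), np.float64(0.0005580246133686871))
nose tri (array([0.6029, 0.1246, 0.0701]), np.float64(0.0017300657502199047)) cap tri (array([ 0.6305, -0.2279,  0.037 ]), np.float64(0.001604882924503251))
seal [0.5986 0.1253 0.045 ]
jar [ 0.7944 -0.0703  0.09  ]
small [ 0.4422 -0.2826  0.025 ]
spanner [ 0.4659 -0.1353  0.005 ]
bearing [ 0.5336 -0.4203  0.018 ]
```

Emit:
{"api": "arm_command", "payload": {
  "increments": [
    [1,0.45,1,0,0],
    [1,0.45,1,0,0],
    [1,0.45,1,0,0],
    [1,0.45,1,0,0]
  ],
  "force": 60
}}

```text
t: 1.5
tool_pos: [0.2833, -0.405, 0.2429]
ee_rot: [0.0, 0.979, 0.204, 0.0]
wrist_force: [-0.3, -0.1, 0.8]
width: 0.328
finger_force: 0.0
```

Emit:
{"api": "arm_command", "payload": {
  "increments": [
    [1,0.45,1,0,0],
    [1,0.45,1,0,0],
    [1,0.45,1,0,0],
    [1,0.45,1,0,0]
  ]
}}

```text
t: 1.9
tool_pos: [0.3371, -0.2856, 0.2427]
ee_rot: [0.0, 0.979, 0.204, 0.0]
wrist_force: [-0.5, -0.4, 0.1]
width: -0.002
finger_force: 0.0
```

Emit:
{"api": "arm_command", "payload": {
  "increments": [
    [1,0.45,1,0,0],
    [1,0.45,1,0,0],
    [1,0.45,1,0,0],
    [1,0.45,1,0,0]
  ]
}}

```text
t: 2.3
tool_pos: [0.3911, -0.166, 0.2425]
ee_rot: [-0.0, 0.979, 0.204, 0.0]
wrist_force: [-0.2, -0.7, 0.5]
width: -0.002
finger_force: 0.0
```

Emit:
{"api": "arm_command", "payload": {
  "increments": [
    [1,0.45,1,0,0],
    [1,0.45,1,0,0],
    [1,0.45,1,0,0],
    [1,0.45,1,0,0]
  ]
}}

```text
t: 2.7
tool_pos: [0.4452, -0.0463, 0.2421]
ee_rot: [-0.0, 0.979, 0.204, 0.0]
wrist_force: [1.0, -0.4, -1.1]
width: 0.0
finger_force: 0.0
```

Emit:
{"api": "arm_command", "payload": {
  "increments": [
    [1,0.45,1,0,-0.1],
    [1,0.45,1,0,-0.1],
    [1,0.45,1,0,-0.1],
    [1,0.45,1,0,-0.1]
  ]
}}

```text
t: 3.1
tool_pos: [0.4993, 0.0734, 0.2417]
ee_rot: [-0.0, 0.988, 0.152, -0.0]
wrist_force: [0.2, -1.5, 0.8]
width: -0.001
finger_force: 0.0
```

Emit:
{"api": "arm_command", "payload": {
  "increments": [
    [1,0,0.15,-0.3,0],
    [1,0,0.15,-0.6,0],
    [1,0,0.15,-0.75,0],
    [1,0,0.15,-0.75,0]
  ]
}}

```text
t: 3.5
tool_pos: [0.4971, 0.0883, 0.1499]
ee_rot: [-0.0, 0.989, 0.15, -0.002]
wrist_force: [-0.7, -0.3, -0.1]
width: -0.0
finger_force: 0.0
```

```bash
python3 - <<'E'
from h import *
o=[]
for c in('top','side'):
    im=snapshot(c)[:,:,::-1].copy();p=np.array(state()['tool_pos']);
    u=proj(c,p+[0,0,-.011]);n=proj(c,[.6015,.124,.075]);print(c,u,n)
    x,y=(150,110) if c=='top' else (200,90)
    o.append(cv2.resize(im[y:y+120,x:x+120],(400,400),interpolation=3))
print(p);cv2.imwrite('pics/a.png',np.hstack(o))
E
```

```text
top [218.79419718 202.56323102] [209.20127192 169.74688797]
side [243.4971664  155.93703128] [275.74983349 167.24986905]
[0.49849514 0.08878305 0.15299431]
```

View pics/a.png

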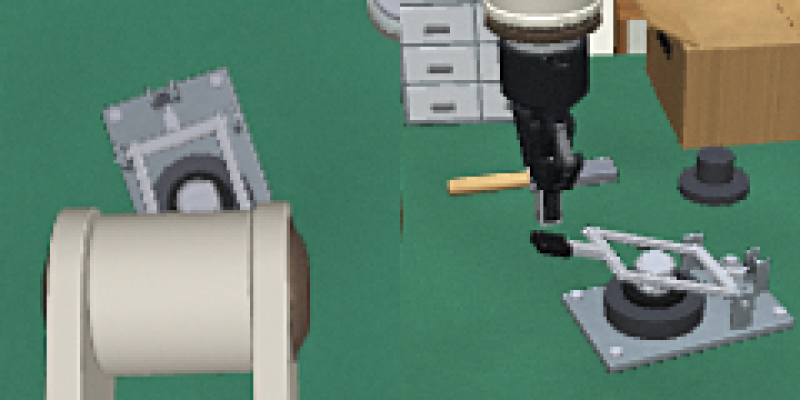

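The side view (right half) shows the fingertips at (245,156), where I predicted them, directly above the black pad at (245,162). I'll push along the pad's arc.

Emit:
{"api": "arm_command", "payload": {
  "increments": [
    [1,0,0,-0.1,0],
    [1,0,0,-0.2,0],
    [1,-0.03,-0.01,-0.3,0],
    [1,-0.05,-0.01,-0.4,0],
    [1,-0.07,-0.02,-0.5,0],
    [1,-0.09,-0.02,-0.6,0],
    [1,-0.1,-0.02,-0.68,0],
    [1,-0.1,-0.02,-0.74,0],
    [1,-0.1,-0.02,-0.76,0]
  ]
}}

```text
t: 4.5
tool_pos: [0.4858, 0.0878, 0.0602]
ee_rot: [-0.0, 0.989, 0.151, -0.0]
wrist_force: [0.0, -0.8, 0.6]
width: -0.003
finger_force: 0.0
```

Emit:
{"api": "arm_command", "payload": {
  "increments": [
    [1,0,0,0.3,0],
    [1,0,0,0.6,0],
    [0,0,0,1,0],
    [0,0,0,1,0]
  ]
}}

```text
t: 4.9
tool_pos: [0.4884, 0.0879, 0.1874]
ee_rot: [0.001, 0.989, 0.151, 0.005]
wrist_force: [-0.0, -0.1, -1.0]
width: 0.334
finger_force: 0.0
```

Emit:
{"api": "arm_command", "payload": {
  "increments": [
    [0,0.4,-1,0.2,0],
    [0,0.4,-1,0.2,0],
    [0,0.4,-1,0.2,0],
    [0,0.4,-1,0.2,0]
  ]
}}

```text
t: 5.3
tool_pos: [0.5354, -0.0355, 0.2058]
ee_rot: [0.001, 0.989, 0.149, 0.001]
wrist_force: [-0.2, 0.2, 0.1]
width: 0.99
finger_force: 0.0
```

```bash
python3 - <<'E'
from h import *
o=[]
for c in('top','side'):
    im=snapshot(c)[:,:,::-1].copy();cv2.imwrite(f'pics/{c}2.png',im)
    print(c,proj(c,[.486,.0875,.048]))
    x,y=(150,110) if c=='top' else (210,110)
    o.append(cv2.resize(im[y:y+120,x:x+120],(400,400),interpolation=3))
cv2.imwrite('pics/b.png',np.hstack(o))
print(state()['tool_pos'],state()['t'])
E
```

```text
top [221.98895742 207.22185412]
side [240.3801706  181.91313225]
[ 0.53414339 -0.03259649  0.20501369] 5.4
```

View pics/b.png

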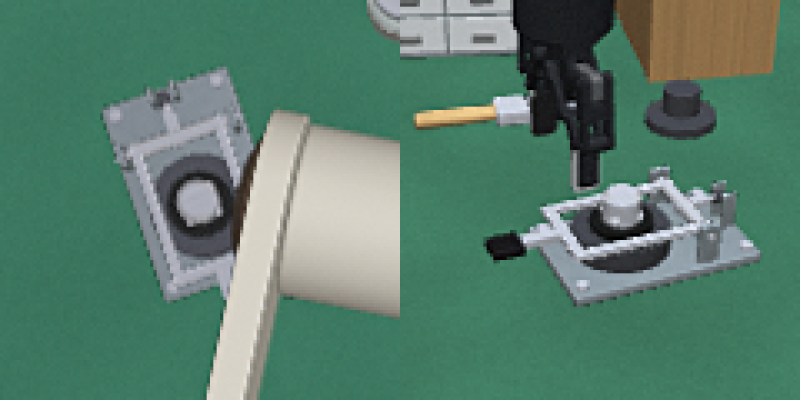

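The clamp is flat: the pad sits at side-view (241,184), as predicted for the down position. Next is the cap.

Emit:
{"api": "arm_command", "payload": {
  "increments": [
    [0,0.4,-0.8,0,0],
    [0,0.4,-0.8,0,0],
    [0,0.4,-0.8,0,0]
  ]
}}

```text
t: 5.7
tool_pos: [0.5832, -0.1308, 0.2043]
ee_rot: [0.0, 0.989, 0.15, -0.0]
wrist_force: [-1.0, 1.2, -0.1]
width: 1.001
finger_force: 0.0
```

Emit:
{"api": "arm_command", "payload": {
  "increments": [
    [0,0.4,-0.8,-0.2,0],
    [0,0.4,-0.8,-0.6,0],
    [0,0.4,-0.8,-0.8,0],
    [0,0.4,-0.8,-0.8,0]
  ]
}}

```text
t: 6.1
tool_pos: [0.6284, -0.2239, 0.1026]
ee_rot: [-0.002, 0.989, 0.151, -0.003]
wrist_force: [-0.1, 1.1, -0.6]
width: 1.003
finger_force: 0.0
```

```bash
python3 - <<'E'
from h import *
for c in('top','side'):
    im=snapshot(c)[:,:,::-1].copy();cv2.imwrite(f'pics/{c}3.png',im)
p=np.array(state()['tool_pos']);print(p,state()['ee_rot'],proj('side',p),proj('side',[.6291,-.2272,.041]))
for r in masks_of('side','cap')[:2]: print(r['score'],r['bbox'])
t=cv2.imread('pics/top3.png')
m=((t.min(2)>165)*1).astype(np.uint8);z=np.zeros_like(m);cv2.circle(z,(209,170),9,1,-1);m&=z;print('nose',cen(m),m.sum(),atz('top',cen(m),.075))
cv2.imwrite('pics/c.png',np.hstack([cv2.resize(t[110:230,150:270],(400,400),interpolation=3),cv2.resize(im[180:300,240:360],(400,400),interpolation=3)]))
E
```

```text
[ 0.62963815 -0.22297567  0.10805231] [-9.13055574e-04  9.88503984e-01  1.51188734e-01 -1.00315202e-03] [302.19894406 232.90566939] [300.39110955 253.91266785]
0.93 [291.2, 246.0, 309.3, 275.1]
0.74 [254.8, 319.1, 286.5, 349.5]
nose [209.60810811 169.52702703] 74 [0.6021684 0.1227403 0.075    ]
```

View pics/c.png

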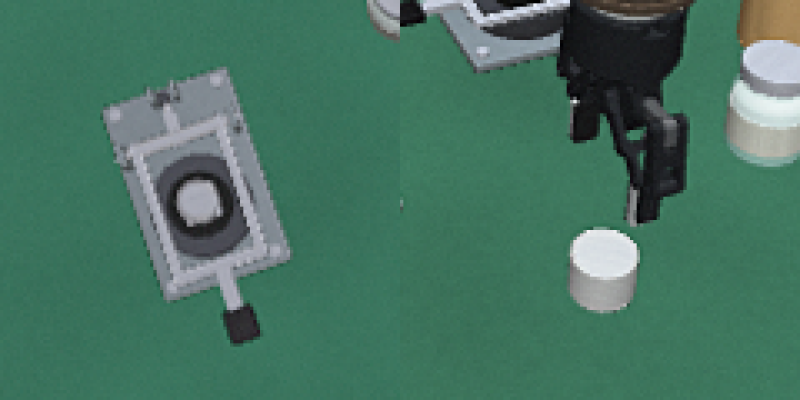

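The top view (left) shows the clamp down and the nose unobstructed. In the side view (right) the cap top is at about (301,256), just below and between the open fingers. I'll descend and grip.

Emit:
{"api": "arm_command", "payload": {
  "increments": [
    [0,0,-0.03,-0.3,0],
    [0,0,-0.03,-0.55,0],
    [0,0,-0.03,-0.73,0],
    [0,0,-0.03,-0.73,0],
    [0,0,-0.03,-0.73,0]
  ]
}}

```text
t: 6.75
tool_pos: [0.6309, -0.2272, 0.024]
ee_rot: [0.001, 0.988, 0.151, 0.001]
wrist_force: [0.1, 0.0, 0.4]
width: 0.997
finger_force: 0.0
```

Emit:
{"api": "arm_command", "payload": {
  "increments": [
    [1,0,0,0,0],
    [1,0,0,0,0],
    [1,0,0,0,0],
    [1,0,0,0,0],
    [1,0,0,0,0],
    [1,0,0,0,0]
  ],
  "force": 80
}}

```text
t: 7.35
tool_pos: [0.6307, -0.2279, 0.0237]
ee_rot: [0.001, 0.989, 0.151, 0.001]
wrist_force: [-4.3, 3.7, 16.1]
width: 0.591
finger_force: 82.5
```

Emit:
{"api": "arm_command", "payload": {
  "increments": [
    [1,0,0,0.3,0],
    [1,0,0,0.6,0],
    [1,0,0,0.9,0],
    [1,0,0,0.9,0],
    [1,0,0,0.9,0]
  ]
}}

```text
t: 7.85
tool_pos: [0.6303, -0.228, 0.1306]
ee_rot: [0.001, 0.989, 0.151, 0.001]
wrist_force: [-0.2, -0.2, -2.1]
width: 0.59
finger_force: 83.5
```

```bash
python3 - <<'E'
from h import *
im=snapshot('side')[:,:,::-1].copy();cv2.imwrite('pics/side4.png',im)
p=np.array(state()['tool_pos']);print(p,state()['ee_rot'],proj('side',p),proj('side',p+[0,0,-.011]),proj('side',p+[0,0,-.02]),proj('side',p+[0,0,.021]))
for r in masks_of('side','cap')[:2]: print(r['score'],r['bbox'])
x,y=proj('side',p).astype(int)
print(x-50,y-50)
cv2.imwrite('pics/d.png',cv2.resize(im[y-50:y+50,x-50:x+50],(500,500),interpolation=3))
E
```

```text
[ 0.62981604 -0.22773859  0.12923823] [-9.02406580e-05  9.88541107e-01  1.50951869e-01 -7.52933535e-05] [303.22049327 227.62881165] [302.89067577 231.10061584] [302.62455859 233.90188236] [303.86449018 220.84981687]
0.53 [291.6, 214.2, 308.7, 242.8]
253 177
```

View pics/d.png

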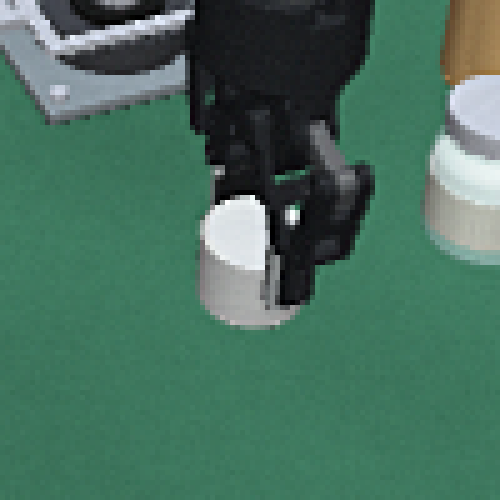

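The cap is held upright in the fingers: its rim centre is near side-view (303,240) and lines up with the projected TCP. I'll carry it over the nose.

Emit:
{"api": "arm_command", "payload": {
  "increments": [
    [1,-0.08,0.3,0.25,0],
    [1,-0.08,0.65,0.25,0],
    [1,-0.08,0.98,0.25,0],
    [1,-0.08,0.98,0.25,0]
  ]
}}

```text
t: 8.35
tool_pos: [0.6199, -0.106, 0.1586]
ee_rot: [-0.001, 0.988, 0.153, -0.001]
wrist_force: [-0.6, -0.5, -0.9]
width: 0.589
finger_force: 83.6
```

Emit:
{"api": "arm_command", "payload": {
  "increments": [
    [1,-0.08,0.35,0,0],
    [1,-0.08,0.7,0,0],
    [1,-0.08,0.98,0,0],
    [1,-0.08,0.98,0,0]
  ]
}}

```text
t: 8.75
tool_pos: [0.6102, 0.0108, 0.1584]
ee_rot: [-0.001, 0.988, 0.153, -0.001]
wrist_force: [0.1, -1.3, -0.6]
width: 0.589
finger_force: 83.6
```

Emit:
{"api": "arm_command", "payload": {
  "increments": [
    [1,-0.08,0.3,0,0],
    [1,-0.08,0.6,0,0],
    [1,-0.08,0.96,0,0],
    [1,-0.08,0.96,-0.2,0],
    [1,-0.08,0.96,-0.2,0],
    [1,-0.08,0.96,-0.2,0]
  ]
}}

```text
t: 9.35
tool_pos: [0.601, 0.1217, 0.1348]
ee_rot: [0.0, 0.989, 0.151, -0.001]
wrist_force: [0.8, 0.0, -0.3]
width: 0.587
finger_force: 83.5
```

```bash
python3 - <<'E'
from h import *
P=[]
for k in range(4): im=snapshot('side')[:,:,::-1].copy();P.append(state()['tool_pos'])
p=np.mean(P,0);print(p,state()['t'],proj('side',p-[0,0,.0225]),proj('side',[.602,.1235,.075]))
cv2.imwrite('pics/e.png',cv2.resize(im[120:220,225:325],(600,600),interpolation=3))
E
```

```text
[0.6015754  0.12158278 0.13605061] 9.55 [276.16395618 157.312561  ] [275.91993569 167.32767091]
```

View pics/e.png

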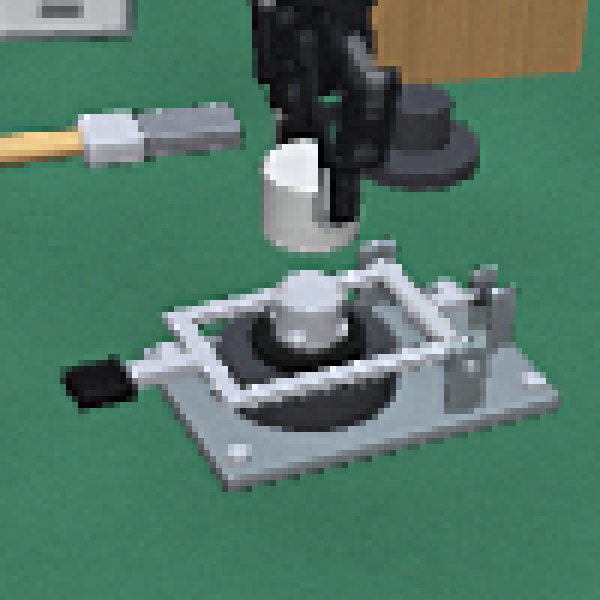

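In the side view the cap axis is at crop column 311 and the nose at 312, so they are aligned. I'll lower it.

Emit:
{"api": "arm_command", "payload": {
  "increments": [
    [1,0,0.01,-0.15,0],
    [1,0,0.01,-0.25,0],
    [1,0,0.01,-0.32,0],
    [1,0,0.01,-0.38,0],
    [1,0,0.01,-0.44,0],
    [1,0,0.01,-0.44,0]
  ],
  "force": 120
}}

```text
t: 10.15
tool_pos: [0.6016, 0.1239, 0.082]
ee_rot: [-0.0, 0.989, 0.151, 0.0]
wrist_force: [7.9, 4.4, -6.7]
width: 0.58
finger_force: 125.1
```

Emit:
{"api": "arm_command", "payload": {
  "increments": [
    [1,0.01,0.01,0,0],
    [1,0.01,0.01,-0.02,0],
    [1,0.01,0.01,-0.04,0],
    [1,0.01,0.01,-0.06,0],
    [1,0.01,0.01,-0.08,0],
    [1,0.01,0.01,-0.1,0],
    [1,0.01,0.01,-0.1,0]
  ]
}}

```text
t: 10.85
tool_pos: [0.6022, 0.1249, 0.0698]
ee_rot: [-0.0, 0.989, 0.151, -0.0]
wrist_force: [5.0, 1.4, -13.0]
width: 0.582
finger_force: 125.9
```

Emit:
{"api": "arm_command", "payload": {
  "increments": [
    [1,0,0,-0.02,0],
    [1,0,0,-0.03,0],
    [1,0,0,-0.04,0],
    [1,0,0,-0.04,0]
  ]
}}

```text
t: 11.25
tool_pos: [0.6025, 0.125, 0.0663]
ee_rot: [-0.0, 0.989, 0.151, 0.0]
wrist_force: [-2.3, -0.8, 7.6]
width: 0.578
finger_force: 127.9
```

```bash
python3 - <<'E'
from h import *
P=[]
for k in range(6): im=snapshot('side')[:,:,::-1].copy();s=state();P.append(np.r_[s['tool_pos'],s['wrist_force']])
p=np.mean(P,0);print(p,s['t'],proj('side',p[:3]-[0,0,.0225]))
cv2.imwrite('pics/f.png',cv2.resize(im[130:210,235:315],(600,600),interpolation=3))
E
```

```text
[ 0.60244756  0.12496515  0.06637716 -1.60563685  0.25234006  6.64192306] 11.55 [275.76468491 175.12327666]
```

View pics/f.png

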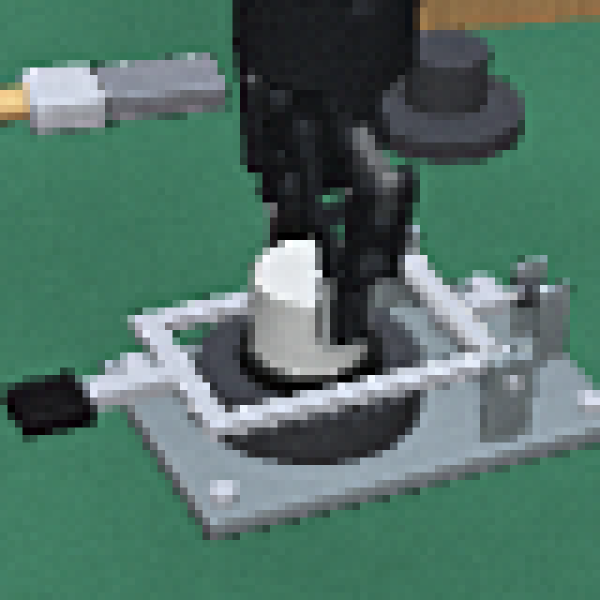

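The cap is over the nose past the click, upright, with its rim on the rubber ring. The clamp is still down. I'll press on.

Emit:
{"api": "arm_command", "payload": {
  "increments": [
    [1,0,0,-0.01,0],
    [1,0,0,-0.02,0],
    [1,0,0,-0.02,0]
  ]
}}

```text
t: 11.85
tool_pos: [0.6025, 0.125, 0.0642]
ee_rot: [-0.0, 0.989, 0.151, 0.0]
wrist_force: [-3.3, 0.9, 11.8]
width: 0.58
finger_force: 128.5
```

Emit:
{"api": "arm_command", "payload": {
  "increments": [
    [1,0,0,-0.01,0],
    [1,0,0,-0.01,0],
    [1,0,0,-0.01,0]
  ]
}}

```text
t: 12.15
tool_pos: [0.6025, 0.125, 0.064]
ee_rot: [0.0, 0.989, 0.151, 0.0]
wrist_force: [-9.2, -0.8, 21.4]
width: 0.58
finger_force: 129.9
```

Emit:
{"api": "arm_command", "payload": {
  "increments": [
    [1,0,0,-0.01,0],
    [1,0,0,-0.01,0],
    [1,0,0,-0.01,0]
  ]
}}

```text
t: 12.45
tool_pos: [0.6026, 0.125, 0.0639]
ee_rot: [0.0, 0.989, 0.151, 0.001]
wrist_force: [-15.4, -2.2, 36.1]
width: 0.582
finger_force: 131.5
```

```bash
python3 - <<'E'
from h import *
P=[]
for k in range(6): im=snapshot('side')[:,:,::-1].copy();s=state();P.append(np.r_[s['tool_pos'],s['wrist_force']])
p=np.mean(P,0);print(p,s['t'],s['ee_rot'],s['finger_force'],s['width'])
cv2.imwrite('pics/g.png',cv2.resize(im[130:210,235:315],(600,600),interpolation=3))
E
```

```text
[  0.60256135   0.12499413   0.06392096 -15.96371776  -1.48325039
  36.79199344] 12.75 [1.01899060e-04 9.88526508e-01 1.51045558e-01 7.55789232e-04] 131.54236402362585 0.5783147211887723
```

View pics/g.png

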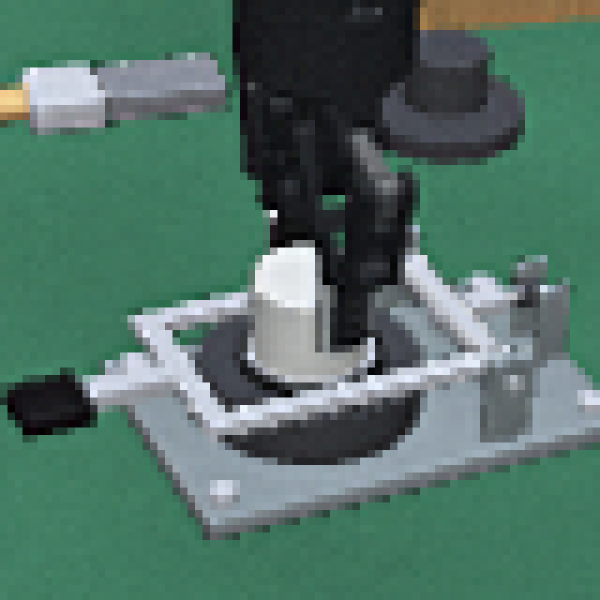

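The rim now meets a rigid stop at TCP 0.064 m, which puts it at about 40 mm, fully home. The cap is upright, the clamp is down and the fingers are clear of the arms.

```bash
python3 -c "
from plant import hand_in;print(hand_in())"
```

```text
the job is handed in; nothing more can be done
None
```

I handed the job in at about 12.8 s of robot time, but the judge returned no verdict: the clamp is snapped down, and the larger cap is held pressed on the collar with its rim at about 40 mm, about 37 N on the wrist, and none of the other things on the bench touched.

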